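# Tighten the cup rack's foot screws with the socket key

### The job

The cup-peg rack has come loose: lift the T-handled socket key out of the steel tray, fit it squarely over the left and then the right square-headed screw on the rack's sloping foot, and turn each clockwise to its stop (red line at the white tick), nipping it up firmly there, to about 0.7 newton-metres, without forcing it. Turn the screws only with the key (no fingers on the rack), then stand the key upright in the tray again and let go. Leave the teapot, the two cups and the sweet box standing where they are, and do not push the tray about.

Things in the scene. Friction and masses are not known exactly. Their poses are not given: they have to be found in the camera images.
- key: T-handled socket key, 97 mm tall, 0.22 kg, standing upright. Origin: centre of the socket mouth (underside); z runs up to the handle. Socket block 44 x 44 x 30 mm with a square hole 25 mm wide, 20 mm deep, in its underside (2 mm chamfer), flats square to x and y; stem 18 mm thick; orange T-bar 65 to 97 mm up, 80 mm long along x, 18 mm thick along y.
- left_head (a point): Top centre of the left (+y side) screw's square head, 22 x 22 mm, 18 mm high, on a brass flange 56 mm across. z points out of the slope, 25 degrees (0.44 rad) from vertical, leaning to the robot; x, y are square to the flats and turn with the screw; a red line runs along +y. With the key fully on, its mouth rests on the flange, 18 mm below this point.
- right_head (a point): The same point of the right screw (-y side of the rack), 140 mm from the left one.
- screw_left (a joint): Turn of the left screw in rad; grows clockwise seen from outside. It has friction, stays where it is left and has a firm stop at 1.571, where its red line points straight up the slope at a white tick. Starts between 0.1 and 0.8.
- screw_right (a joint): The same for the right screw.
- rack: Fixed cup-peg rack. Origin: centre of its foot's underside, on the slab; x points away from the robot. Foot 150 x 270 mm; sloping plate 250 mm wide, 75 mm high at the middle, a screw 70 mm to each side. Posts 66 mm behind the origin carry a bar at 313 to 347 mm; four 12 mm pegs (35 and 105 mm to each side) reach from it towards the robot to 14 mm behind the origin, 322 to 344 mm high.
- tray: Loose steel tray, 200 (x) x 160 (y) mm, rim 18 mm high, wall and floor 4 mm thick. Origin: centre of its underside; z up.
- teapot: Red ceramic teapot, 127 mm high, 132 mm across, spout (to 111 mm) along its +y, handle (to 102 mm) along -y. Origin: centre of its underside. Bystander.
- cup_a: Clear glass cup, 72 mm across, 85 mm high, upright. Origin: centre of its underside. Bystander.
- cup_b: Second clear glass cup, the same as the first.
- sweets: Pill-shaped plastic sweet box, white with a green flip lid clicked shut, 52 (x) x 101 (y) x 30 mm. Origin: centre of its underside. Bystander.
Things that resemble listed ones, but are neither listed nor needed, are in the scene too. What is meant by the key is not blue or yellow, and is the larger of those in its own colour.

How it is judged:
On the way, in this order (a step that is already met when the one before it is completed fails the run):
1. the key is lifted clear of the tray (z of key in the frame of tray above 0.03 m), for 0.1 s.
2. the left screw is nipped up against its stop with the key (the key bears on it with over 20 N, about 0.3 N m) (value of joint screw_left above 1.48 rad and contact force between key and rack above 20 N), for 0.1 s.
3. the right screw is nipped up against its stop with the key (the key bears on it with over 20 N, about 0.3 N m) (value of joint screw_right above 1.48 rad and contact force between key and rack above 20 N), for 0.1 s.
At the end, for the whole second after the job is handed in: Both screws within 0.09 rad (5 degrees) of their stops (joint above 1.48); the key stands upright (within 0.1 rad) on the tray's floor inside its rims, at rest (value of joint each of screw_left, screw_right above 1.48 rad and angle between key's own z axis and vertical below 0.1 rad and x of key in the frame of tray between -0.078 and 0.078 m and y of key in the frame of tray between -0.058 and 0.058 m and z of key in the frame of tray below 0.01 m and linear speed of key below 0.02 m/s); the robot touches nothing.
It fails at once if the fingers touch the rack or its screws (over 2 N) (contact force between the fingers and rack above 2 N).
It fails at once if a screw is forced: the key bears on the rack or its screws with over 100 N (about 1.5 N m) (contact force between key and rack above 100 N).
It fails at once if the teapot, a cup or the sweet box is moved over 25 mm (distance of any of teapot, cup_a, cup_b, sweets from where it was at the start of the episode above 0.025 m).
It fails at once if the tray is pushed over 30 mm (distance of tray from where it was at the start of the episode above 0.03 m).
It also fails if it takes over 67 s, if anything falls off the work surface, if the arm or the gripper's body presses on something with over 40 N, if the wrist force passes 120 N, or if a joint passes its speed limit or range.

### The arm

A 6-joint arm with a two-finger parallel gripper is mounted at the origin on the work surface. World frame = base frame: x ahead of the robot, y to its left, z up, the work surface at z = 0. Lengths are in m, angles in rad, forces in N, time in s.
With the tool pointing down it reaches from about 0.35 to 0.875 m from the base axis. Payload 4.2 kg.
Tool frame: the origin (TCP) lies midway between the tips of the shut fingers; the grasp point (between the pads) lies 19 mm behind it (robot.grip_point_offset is the distance from the TCP to the grasp point, in m); z points along the fingers, y is the line along which they close (so a half turn about z gives the same grasp; the last joint's range is limited). The gripper opens to 85 mm and grips with 20 to 120 N. Pads are 22 mm wide; open, the fingers measure 114 mm over their backs; the gripper's body (76 mm by 85 mm) begins 54 mm behind the grasp point. The pads swing forward as they close: fully open they stand 13 mm farther back than shut.
Start: joints at [-1.027, 0.385, 0.008, 0, -1.194, -0.259], TCP at [0.176, -0.6, 0.231] pointing down, gripper open.
Joint ranges: [-3.14, 3.14], [-1.21, 2.06], [-1.07, 1.41], [-3.16, 2.05], [-2.99, -0.16], [-3.1, 3.1]. Speed limits (rad/s): [2.79, 2.79, 3.14, 3.14, 3.14, 3.14].

### API

Orientations are given as a unit quaternion [x, y, z, w].
In Python, from plant import robot gives the robot as it stands. The module is installed in compiled form; this text tells all that it offers.
- The arm moves only by the tool carry_out, never from a script. Its argument "commands" is a list of rows, each a list of 3 entries, a list of its own where there are three numbers: the closure, from -1 (fully open) to 1 (shut), then the shift along the tool's x, y, z in m, then the turn, a rotation vector about the tool's x, y, z in degrees. In form: [[hand, [x, y, z], [wx, wy, wz]], ...]. A call has 1 to 10 rows; each row is the pose to reach, as a shift and turn from the pose commanded when the call began, along the tool's axes at that moment; what a row does not reach only later rows make up. A row lasts 1/12 s, in which the tool goes at most 41.7 mm and 7.16 degrees, less where a joint would pass 70% of its speed; a pose out of reach is approached as far as the arm can. A call with a gripper value outside its range is refused whole. The fingers move at their own pace and stop on an object; "grip_force" is the grip in N (left out, the last holds). Time passes only in rows, so rows that repeat a pose let the fingers close. It gives the time, the measured TCP pose, the force, the opening and the grip force at its end, in the units of the state.
- robot.state(): the state, without advancing time (a new reading comes with each control period).
- robot.snapshot(name): name is "scene" or "side" or "wrist"; returns a dict with "img" (420x560x3 uint8, blue, green, red), "z_map" (420x560 float32, m along the optical axis (not along the pixel's ray), 0 where there is no reading), "intrinsics" (3x3 intrinsics, pixels), "view" (4x4, takes a point from world to camera coordinates); the wrist camera has in their place "hand_eye" (4x4, takes a point from camera to tool coordinates, whose origin is the TCP and whose axes are the flange's). Camera axes: x right, y up, looking along -z (the intrinsics and any distortion apply to the point x, -y, -z); pixel columns grow to the right and rows downward; lengths in m; the calibration is good to about 2 mm. A picture is of the moment at which its call begins: read the wrist's pose just before it.
- robot.sign_off(): hands the job in; it is judged then, once.
The state is a dict: "time": time; "joint_pos": joint angles; "joint_velocities": joint speeds; "tau": joint torques, N m; "position": TCP position; "tool_rot": TCP orientation; "wrist_force": force on the tool from outside, world axes, zero at the start; "torque": the same for the moment, N m; "grip_width": finger opening in m; "gripper_force": force on a finger pad.
Only numpy, scipy, OpenCV 4.12 (cv2) and the standard library are available. Lean on these libraries where they do the work, as an engineer would, in place of code of your own. Each camera call takes 0.05 s, during which the arm holds its last target. There are 200 camera calls.

## Working session

There is one attempt and no reset: what is moved stays moved. The work goes in short steps, Python scripts to look and compute and a tool call to move; the robot and the scene stay as the last step left them, time stands still between calls to the robot, and variables do not carry over. Pictures are saved under pics/ and viewed, at most 10 in all, crops included, and the job is handed in when it is done.

Besides the shell and the picture viewer there is one more tool, called after "Request:" as name([rows], argument=value, ...), one row to a line, values as JSON. carry_out: Moves the arm, as the interface text tells. Its arguments: {"type":"object","properties":{"commands":{"type":"array"},"grip_force":{"type":"number"}},"required":["commands"]}

```bash
mkdir -p pics
python3 - <<'E'
from plant import robot
import numpy as np,cv2
print(robot.state())
for n in("scene","side"):
    s=robot.snapshot(n); cv2.imwrite(f"pics/{n}0.png",s["img"]); np.savez(f"{n}0.npz",**s); print(n,s["intrinsics"].tolist(),np.round(s["view"],4).tolist(),s.keys())
s=robot.snapshot("wrist"); np.savez("wrist0.npz",**s); print(np.round(s["hand_eye"],4).tolist(),s["intrinsics"].tolist())
E
```

```text
{'time': 0.0, 'joint_pos': array([-1.02738950e+00,  3.85531256e-01,  6.59627369e-03, -5.19215116e-04,
       -1.19398316e+00, -2.58579585e-01]), 'joint_velocities': array([ 5.01686161e-04,  1.53944721e-04,  6.88367803e-04, -1.97141332e-03,
       -7.62888525e-05,  7.64558648e-04]), 'tau': array([-8.30057361e-04, -3.92287874e+01,  1.88397700e+01,  4.18613791e+00,
       -4.67050209e-03,  6.64499368e-06]), 'position': array([ 0.17546025, -0.59924339,  0.23022229]), 'tool_rot': array([-1.41837816e-01,  9.89889312e-01,  1.07093418e-03, -1.91955484e-04]), 'wrist_force': array([-0.52266222, -0.33270209, -0.67525132]), 'torque': array([-0.01794499,  0.05065404, -0.02408763]), 'gripper_force': 0.0, 'grip_width': 0.08521642343225198}
scene [[452.9738909938304, 0.0, 281.8920077216226], [0.0, 452.9738909938304, 211.78455320461984], [0.0, 0.0, 1.0]] [[0.2917, 0.9565, -0.0063, -0.0381], [-0.5272, 0.1662, 0.8333, 0.1836], [0.7981, -0.2398, 0.5527, -1.6472], [0.0, 0.0, 0.0, 1.0]] dict_keys(['img', 'z_map', 'intrinsics', 'view'])
side [[508.9460587965017, 0.0, 281.44075184011757], [0.0, 508.9460587965017, 208.68876164983726], [0.0, 0.0, 1.0]] [[0.9942, -0.1075, -0.0047, -0.4913], [0.0679, 0.5929, 0.8024, -0.0485], [-0.0835, -0.7981, 0.5967, -1.5366], [0.0, 0.0, 0.0, 1.0]] dict_keys(['img', 'z_map', 'intrinsics', 'view'])
[[-0.001, 0.9494, 0.3141, 0.0798], [1.0, 0.0006, 0.0015, -0.0005], [0.0012, 0.3141, -0.9494, -0.1433], [0.0, 0.0, 0.0, 1.0]] [[299.59631855255145, 0.0, 279.3179990451695], [0.0, 299.59631855255145, 203.40883372985147], [0.0, 0.0, 1.0]]
```

View pics/scene0.png

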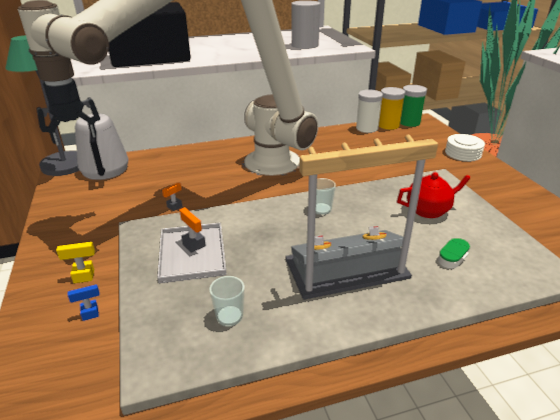

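View pics/side0.png

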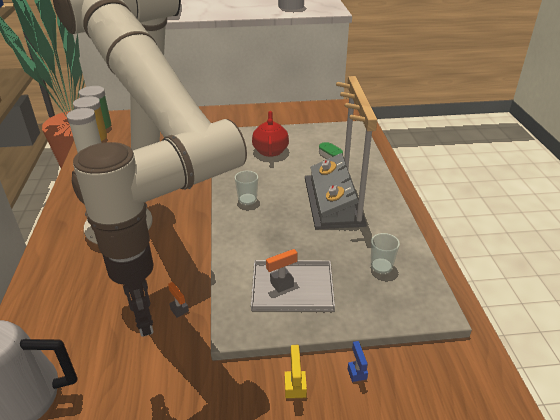

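The side view shows four T-keys: orange in the tray (280,270), a smaller orange one outside it (178,298), yellow (295,375) and blue (358,362). The rack's two screws are at (328,163) and (335,190). The orange key in the tray fits: it isn't blue or yellow, and it's the larger of the two orange ones. I'll confirm that in a crop and measure.

```bash
cat > h.py <<'E'
import numpy as np,cv2
from scipy.spatial.transform import Rotation as R
def T(p,q):
    M=np.eye(4);M[:3,:3]=R.from_quat(q).as_matrix();M[:3,3]=p;return M
def cam2world(s,tcp=None):
    return np.linalg.inv(s["view"]) if "view" in s else tcp@s["hand_eye"]
def cloud(s,tcp=None):
    K=s["intrinsics"];z=s["z_map"];h,w=z.shape;u,v=np.meshgrid(np.arange(w),np.arange(h))
    P=np.stack([(u-K[0,2])/K[0,0]*z,-(v-K[1,2])/K[1,1]*z,-z,np.ones_like(z)],-1)
    return (P@cam2world(s,tcp).T)[...,:3],z>0
def hsv(s): return cv2.cvtColor(s["img"],cv2.COLOR_BGR2HSV)
E
python3 - <<'E'
from h import *
C=[]
for n in("scene","side"):
    s=dict(np.load(f"{n}0.npz")); P,ok=cloud(s); H=hsv(s)
    m=(cv2.inRange(H,(5,200,120),(14,255,255))>0)&ok
    nn,l,st,c=cv2.connectedComponentsWithStats(m.astype(np.uint8))
    for i in range(1,nn):
        if st[i,4]>40:
            p=P[l==i]; print(n,"orange",st[i],np.round(np.median(p,0),3),"z95",np.round(np.percentile(p[:,2],[2,98]),3),"xy",np.round(np.percentile(p[:,:2],[2,98],axis=0),3).tolist())
            top=p[p[:,2]>np.percentile(p[:,2],97)-.004]; r=cv2.minAreaRect((top[:,:2]*1000).astype(np.float32)); print("  toprect mm",r)
    m=(cv2.inRange(H,(18,120,120),(28,255,255))>0)&ok
    nn,l,st,c=cv2.connectedComponentsWithStats(m.astype(np.uint8))
    for i in range(1,nn):
        if st[i,4]>40: print(n,"brass?",st[i],np.round(np.median(P[l==i],0),3))
    for nm,lo,hi in(("red",(0,200,100),(3,255,255)),("green",(50,150,60),(75,255,255))):
        m=(cv2.inRange(H,lo,hi)>0)&ok
        nn,l,st,c=cv2.connectedComponentsWithStats(m.astype(np.uint8))
        for i in range(1,nn):
            if st[i,4]>60: print(n,nm,st[i],np.round(np.median(P[l==i],0),3))
    # slab height
    for (u,v) in ([(170,320),(420,300),(280,340)] if n=="scene" else [(230,330),(300,230),(420,320)]): print(n,(u,v),np.round(P[v,u],3))
    x,y,w,h=((110,150,220,140) if n=="scene" else (150,220,220,165))
    C.append(cv2.resize(s["img"][y:y+h,x:x+w],(400,300),interpolation=cv2.INTER_CUBIC))
    x,y,w,h=((280,210,140,90) if n=="scene" else (290,120,100,75))
    C.append(cv2.resize(s["img"][y:y+h,x:x+w],(400,300),interpolation=cv2.INTER_CUBIC))
cv2.imwrite("pics/crop0.png",np.vstack([np.hstack(C[:2]),np.hstack(C[2:])]))
E
```

```text
scene orange [162 183  20  14 167] [ 0.206 -0.369  0.066] z95 [0.    0.076] xy [[0.102, -0.396], [0.223, -0.338]]
  toprect mm ((203.55889892578125, -369.6157531738281), (17.189529418945312, 57.24892044067383), 26.224035263061523)
scene orange [179 207  22  25 181] [ 0.482 -0.341  0.12 ] z95 [0.103 0.132] xy [[0.428, -0.36], [0.499, -0.321]]
  toprect mm ((463.29986572265625, -344.52069091796875), (83.9013671875, 10.125574111938477), 20.941158294677734)
scene brass? [379  98  24  32 608] [-0.132  0.54   0.067]
scene brass? [301 135 136  28 901] [ 0.718 -0.016  0.377]
scene brass? [347 155  26  14  73] [ 0.725 -0.021  0.357]
scene brass? [363 234  23   6  86] [0.667 0.062 0.117]
scene brass? [ 56 241  39  19 540] [ 0.465 -0.617  0.087]
scene brass? [314 244  17   6  64] [ 0.665 -0.068  0.119]
scene brass? [ 70 260  25  24 404] [ 0.476 -0.615  0.024]
scene red [ 417  173   53   45 1298] [0.532 0.317 0.106]
scene red [398 185  14  22 102] [0.488 0.246 0.098]
scene green [401  96  23  30 543] [-0.132  0.639  0.066]
scene green [440 239  29  22 450] [0.706 0.269 0.061]
scene (170, 320) [ 0.701 -0.424  0.03 ]
scene (420, 300) [0.806 0.118 0.029]
scene (280, 340) [ 0.824 -0.215  0.031]
side brass? [320 161  16  13  85] [0.652 0.062 0.115]
side brass? [326 186  18  15 103] [ 0.647 -0.076  0.113]
side brass? [285 345  22  53 778] [ 0.455 -0.633  0.033]
side (230, 330) [ 0.325 -0.468  0.031]
side (300, 230) [ 0.535 -0.121  0.028]
side (420, 320) [ 0.769 -0.486  0.028]
```

View pics/crop0.png

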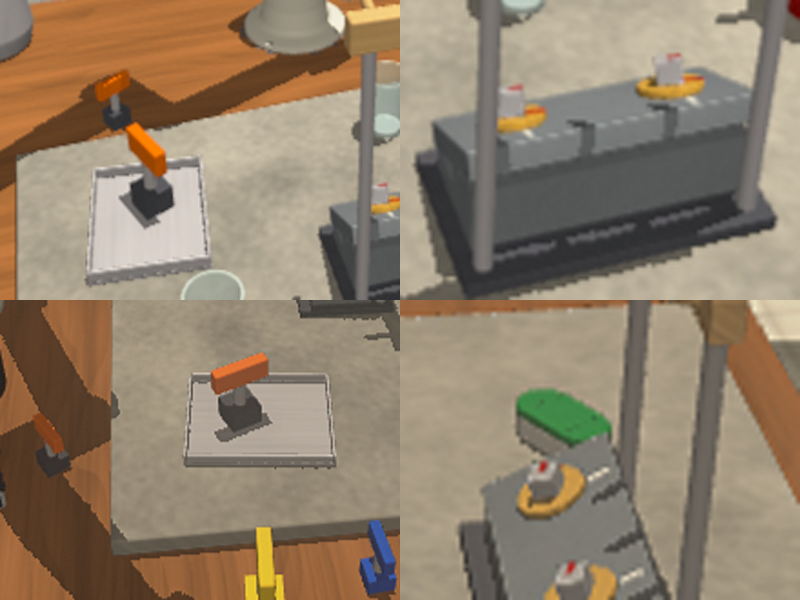

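The crop confirms it: the orange key in the tray has a bar about 84 mm long with its top at z≈0.131. The other orange key's bar is about 57 mm. Slab top is at z≈0.03, so the key top should be at 0.131, which agrees. I'll move above the key now.

Request:
carry_out([
  [-1, [-0.04, 0.02, -0.02], [0, 0, 0]],
  [-1, [-0.347, 0.163, -0.06], [0, 0, -4.7]],
  [-1, [-0.347, 0.163, -0.06], [0, 0, -4.7]],
  [-1, [-0.347, 0.163, -0.06], [0, 0, -4.7]],
  [-1, [-0.347, 0.163, -0.06], [0, 0, -4.7]],
  [-1, [-0.347, 0.163, -0.06], [0, 0, -4.7]],
  [-1, [-0.347, 0.163, -0.06], [0, 0, -4.7]],
  [-1, [-0.347, 0.163, -0.06], [0, 0, -4.7]],
  [-1, [-0.347, 0.163, -0.06], [0, 0, -4.7]],
  [-1, [-0.347, 0.163, -0.06], [0, 0, -4.7]],
])

```text
time: 0.98
position: [0.4662, -0.3429, 0.2917]
tool_rot: [-0.184, 0.983, -0.0, 0.001]
wrist_force: [-0.5, -0.6, 0.0]
grip_width: 0.0854
gripper_force: 0.0
```

Request:
carry_out([
  [-1, [0, 0, 0], [0, 0, 0]],
  [-1, [0, 0, 0], [0, 0, 0]],
  [-1, [0, 0, 0], [0, 0, 0]],
])

```text
time: 1.23
position: [0.462, -0.3462, 0.2908]
tool_rot: [-0.182, 0.983, 0.0, -0.001]
wrist_force: [-0.1, -0.2, -0.5]
grip_width: 0.085
gripper_force: 0.0
```

```bash
cat >> h.py <<'E'
def grab(name,tag):
    from plant import robot
    st=robot.state(); s=robot.snapshot(name); cv2.imwrite(f"pics/{tag}.png",s["img"])
    tcp=T(st["position"],st["tool_rot"]); np.savez(f"{tag}.npz",tcp=tcp,**s); return s,tcp,st
def move(tcp,p,Rd):
    """shift (m) and turn (deg) in tool axes to reach world pose"""
    d=tcp[:3,:3].T@(np.asarray(p)-tcp[:3,3]); w=R.from_matrix(tcp[:3,:3].T@Rd).as_rotvec(degrees=True)
    print("shift",np.round(d,4),"turn",np.round(w,2))
def Rtool(h,z=(0,0,-1)):
    """tool z along z, tool x as close as possible to heading h (deg)"""
    z=np.array(z,float)/np.linalg.norm(z); x=np.array([np.cos(np.radians(h)),np.sin(np.radians(h)),0]); x-=z*(x@z); x/=np.linalg.norm(x)
    return np.stack([x,np.cross(z,x),z],1)
E
python3 - <<'E'
from h import *
np.set_printoptions(suppress=True)
s,tcp,st=grab("wrist","w1"); print(st["time"],st["position"],st["joint_pos"],st["wrist_force"]); print(np.round(tcp,3))
P,ok=cloud(s,tcp);H=hsv(s)
m=(cv2.inRange(H,(5,180,90),(16,255,255))>0)&ok&(abs(P[...,2]-.131)<.012)
p=P[m]; print(m.sum(),np.median(p[:,2]))
r=cv2.minAreaRect((p[:,:2]*1000).astype(np.float32)); print("bar",r, np.median(p,0))
c=p[:,:2].mean(0);w,v=np.linalg.eigh(np.cov((p[:,:2]-c).T)); print("dir",np.degrees(np.arctan2(v[1,1],v[0,1])),c)
# tray rim
m=ok&(abs(P[...,2]-.048)<.005)&(np.hypot(P[...,0]-.5,P[...,1]+.37)<.16); p=P[m]; print("rim",m.sum(),cv2.minAreaRect((p[:,:2]*1000).astype(np.float32)))
E
```

```text
1.2333 [ 0.46202154 -0.34624177  0.29081926] [-0.36269866  0.26849391 -0.01192587 -0.00002923 -1.29161801 -0.84195253] [-0.08046922 -0.16387404 -0.51997597]
[[-0.934 -0.358 -0.001  0.462]
 [-0.358  0.934  0.    -0.346]
 [ 0.001  0.001 -1.     0.291]
 [ 0.     0.     0.     1.   ]]
1220 0.1314878584190055
bar ((459.4599609375, -342.1311340332031), (78.6497573852539, 17.365720748901367), 21.72344970703125) [ 0.45636325 -0.34287749  0.13148786]
dir -157.66825513130343 [ 0.45711557 -0.34267651]
rim 1924 ((486.0686340332031, -349.827880859375), (160.2917938232422, 200.13388061523438), 83.1550064086914)
```

View pics/w1.png

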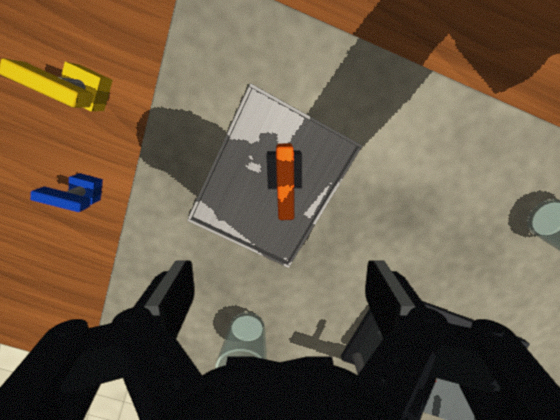

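The wrist view shows the key's bar at (287,182), centred in the open fingers' path, with the tray around it and a cup at (245,330) well clear. Bar centre is (0.459,-0.342), heading -158°, top z 0.1315. Next I'll descend and grasp.

Run:
```python
from h import *
s=dict(np.load("w1.npz")); move(s["tcp"],(0.459,-.342,.093),Rtool(-158))
```

```text
shift [0.0011 0.0049 0.1978] turn [ 0.05 -0.05 -1.02]
```

Request:
carry_out([
  [-1, [0.001, 0.005, 0.03], [0, 0, -1]],
  [-1, [0.001, 0.005, 0.07], [0, 0, -1]],
  [-1, [0.001, 0.005, 0.11], [0, 0, -1]],
  [-1, [0.001, 0.005, 0.15], [0, 0, -1]],
  [-1, [0.001, 0.005, 0.18], [0, 0, -1]],
  [-1, [0.001, 0.005, 0.197], [0, 0, -1]],
  [-1, [0.001, 0.005, 0.197], [0, 0, -1]],
  [-1, [0.001, 0.005, 0.197], [0, 0, -1]],
  [-1, [0.001, 0.005, 0.197], [0, 0, -1]],
], grip_force=60)

```text
time: 2.03
position: [0.4607, -0.3428, 0.0959]
tool_rot: [-0.191, 0.982, -0.001, 0.001]
wrist_force: [1.2, -0.0, 0.6]
grip_width: 0.0854
gripper_force: 0.0
```

Request:
carry_out([
  [1, [0, 0, 0], [0, 0, 0]],
  [1, [0, 0, 0], [0, 0, 0]],
  [1, [0, 0, 0], [0, 0, 0]],
  [1, [0, 0, 0], [0, 0, 0]],
  [1, [0, 0, 0], [0, 0, 0]],
  [1, [0, 0, 0], [0, 0, 0]],
  [1, [0, 0, 0], [0, 0, 0]],
  [1, [0, 0, 0], [0, 0, 0]],
], grip_force=60)

```text
time: 2.7
position: [0.4602, -0.3416, 0.0946]
tool_rot: [-0.191, 0.982, -0.0, 0.0]
wrist_force: [-0.4, 0.7, 2.8]
grip_width: 0.017
gripper_force: 62.7
```

Request:
carry_out([
  [1, [0, 0, -0.01], [0, 0, 0]],
  [1, [0, 0, -0.03], [0, 0, 0]],
  [1, [0, 0, -0.06], [0, 0, 0]],
  [1, [0, 0, -0.1], [0, 0, 0]],
  [1, [0, 0, -0.14], [0, 0, 0]],
  [1, [0, 0, -0.17], [0, 0, 0]],
  [1, [0, 0, -0.17], [0, 0, 0]],
  [1, [0, 0, -0.17], [0, 0, 0]],
], grip_force=110)

```text
time: 3.37
position: [0.4606, -0.3414, 0.2662]
tool_rot: [-0.191, 0.982, -0.001, 0.002]
wrist_force: [0.7, 0.2, -3.1]
grip_width: 0.0168
gripper_force: 108.1
```

Run:
```python
from h import *
np.set_printoptions(suppress=True)
s,tcp,st=grab("wrist","w2"); print(st["time"],st["position"],st["wrist_force"],st["torque"],st["grip_width"])
n=np.array([-np.sin(np.radians(25)),0,np.cos(np.radians(25))])
move(tcp,np.array([.655,-.007,.12])+n*.125,Rtool(-180,-n))
P,ok=cloud(s,tcp);I=np.linalg.inv(tcp); Q=P@I[:3,:3].T+I[:3,3]
m=(cv2.inRange(hsv(s),(4,180,60),(17,255,255))>0)&ok&(abs(Q[...,0])<.06)&(abs(Q[...,1])<.03); q=Q[m]; print("bar tool frame pct2/98",m.sum(),np.round(np.percentile(q,[1,50,99],axis=0),4))
m=ok&(Q[...,2]>.025)&(Q[...,2]<.075)&(abs(Q[...,0])<.06)&(abs(Q[...,1])<.04); q=Q[m]; print("block",m.sum(),np.round(np.percentile(q,[1,50,99],axis=0),4))
```

```text
3.3667 [ 0.46055357 -0.34144464  0.26620937] [ 0.66449464  0.20331958 -3.13958563] [ 0.04445773  0.0561266  -0.00829411] 0.01676801275099379
shift [-0.2565  0.2571  0.0333] turn [  4.72 -24.47  21.67]
bar tool frame pct2/98 6836 [[-0.0289 -0.0094 -0.0382]
 [ 0.0147 -0.0009 -0.0368]
 [ 0.0403  0.0076 -0.011 ]]
block 1712 [[-0.0115 -0.0222  0.0286]
 [ 0.0147  0.0102  0.0303]
 [ 0.0225  0.0214  0.059 ]]
```

View pics/w2.png

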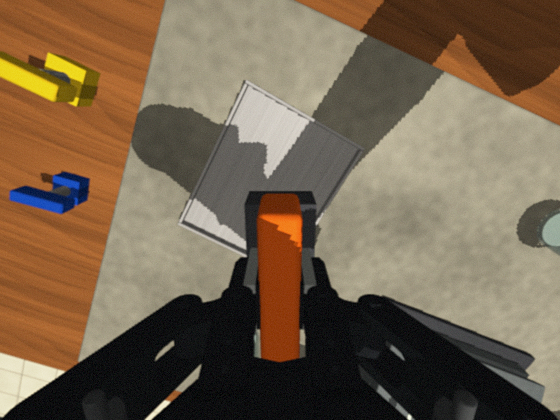

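The key is held squarely: in the tool frame its axis is at x,y≈0 and its mouth at z≈+0.060. Now I'll move to a standoff between the screws with the 25° tilt, to measure them.

Request:
carry_out([
  [1, [-0.03, 0.03, 0.003], [0.5, -2.5, 2.2]],
  [1, [-0.06, 0.06, 0.006], [1, -5, 4.4]],
  [1, [-0.09, 0.09, 0.01], [1.6, -8, 7.2]],
  [1, [-0.12, 0.12, 0.015], [2.2, -11, 10]],
  [1, [-0.15, 0.15, 0.02], [2.8, -14, 12.5]],
  [1, [-0.18, 0.18, 0.024], [3.4, -17, 15]],
  [1, [-0.21, 0.21, 0.028], [4, -20, 18]],
  [1, [-0.235, 0.235, 0.03], [4.4, -22.5, 20]],
  [1, [-0.2565, 0.257, 0.033], [4.7, -24.5, 21.7]],
  [1, [-0.2565, 0.257, 0.033], [4.7, -24.5, 21.7]],
])

```text
time: 4.25
position: [0.5998, -0.0032, 0.2266]
tool_rot: [-0.003, 0.977, 0.0, 0.211]
wrist_force: [-0.1, -1.6, -2.2]
grip_width: 0.0174
gripper_force: 108.7
```

Request:
carry_out([
  [1, [0, 0, 0], [0, 0, 0]],
  [1, [0, 0, 0], [0, 0, 0]],
  [1, [0, 0, 0], [0, 0, 0]],
])

```text
time: 4.5
position: [0.6009, -0.0081, 0.2302]
tool_rot: [0.001, 0.977, 0.0, 0.214]
wrist_force: [0.4, -0.4, -2.4]
grip_width: 0.0162
gripper_force: 108.7
```

Run:
```python
from h import *
np.set_printoptions(suppress=True)
s,tcp,st=grab("wrist","w3"); print(st["time"],st["position"],st["joint_pos"],st["wrist_force"],st["torque"]); print(np.round(tcp,4))
P,ok=cloud(s,tcp)
m=(cv2.inRange(hsv(s),(17,110,90),(30,255,255))>0)&ok
nn,l,stt,c=cv2.connectedComponentsWithStats(m.astype(np.uint8))
for i in range(1,nn):
    if stt[i,4]>60:
        p=P[l==i]; print("brass",stt[i],np.round(np.median(p,0),4),np.round((np.percentile(p,1,axis=0)+np.percentile(p,99,axis=0))/2,4))
```

```text
4.5 [ 0.60093002 -0.00806206  0.23022958] [ 0.31346857  0.15574351 -0.47906484  0.25343431 -0.53844134 -2.0778807 ] [ 0.35706193 -0.40318855 -2.4432634 ] [ 0.03198943  1.11429267 -0.00013082]
[[-0.9088  0.0016  0.4172  0.6009]
 [ 0.0018  1.      0.0001 -0.0081]
 [-0.4172  0.0008 -0.9088  0.2302]
 [ 0.      0.      0.      1.    ]]
brass [ 186  152   61   59 1924] [ 0.6378 -0.066   0.1088] [ 0.6433 -0.0672  0.1102]
brass [ 336  156   61   58 1900] [0.642  0.0679 0.1084] [0.6478 0.0723 0.1103]
```

View pics/w3.png

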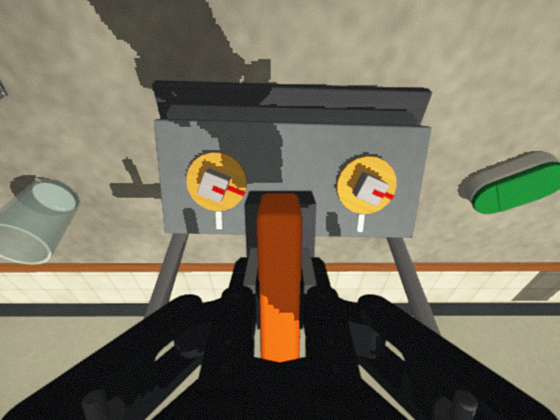

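The wrist view shows the right screw at (216,181) and the left at (366,184). Red lines point toward +y and slightly uphill, and the white ticks are at (219,220) and (361,223). The flanges are 0.1395 m apart, against 140 mm in the description. Next I'll fit centres, normal and head angles.

```bash
cat > scr.py <<'E'
from h import *
np.set_printoptions(suppress=True)
def screws(s,tcp,n=None):
    P,ok=cloud(s,tcp);H=hsv(s)
    if n is None:
        m=ok&(H[...,1]<60)&(abs(P[...,0]-.64)<.05)&(abs(P[...,1])<.12)&(abs(P[...,2]-.105)<.03)
        p=P[m]
        for _ in range(6):
            c=np.median(p,0); c=p.mean(0); n=np.linalg.svd(p-c,full_matrices=False)[2][2]; n*=np.sign(n[2]); r=(P[m]-c)@n; p=P[m][abs(r)<.003]
        print("plate n",n,"tilt",np.degrees(np.arccos(n[2])),"yaw",np.degrees(np.arctan2(-n[1],-n[0])),len(p))
    x=np.array([1,0,0])-n*n[0];x/=np.linalg.norm(x);y=np.cross(n,x); B=np.stack([x,y,n],1)
    m=(cv2.inRange(H,(17,110,90),(30,255,255))>0)&ok
    nn,l,st,_=cv2.connectedComponentsWithStats(m.astype(np.uint8)); out=[]
    for i in range(1,nn):
        if st[i,4]<300: continue
        q=P[l==i]@B; h=np.median(q[:,2]); g=q[abs(q[:,2]-h)<.003]
        hull=cv2.convexHull((g[:,:2]*1000).astype(np.float32)); e=cv2.fitEllipse(hull)
        (cx,cy),rad=cv2.minEnclosingCircle(hull)
        QA=P@B; near=ok&(np.hypot(QA[...,0]*1000-cx,QA[...,1]*1000-cy)<20)
        t=near&(abs(QA[...,2]-h-.018)<.004)
        rect=cv2.minAreaRect((QA[t][:,:2]*1000).astype(np.float32)); hz=np.median(QA[t][:,2])
        red=near&t&((H[...,0]<8)|(H[...,0]>172))&(H[...,1]>150); rc=QA[red][:,:2].mean(0)*1000 if red.sum() else None
        F=B@np.array([cx/1000,cy/1000,h])
        print("flange",np.round(F,4),"r",round(rad,1),"ellipse",np.round(e[0],1),np.round(e[1],1),"circ",np.round((cx,cy),1)); print("  head top: dh",round(hz-h,4),"rect",rect,"red dir deg",None if rc is None else np.degrees(np.arctan2(rc[1]-rect[0][1],rc[0]-rect[0][0])),"headtop world",np.round(B@np.array([rect[0][0]/1000,rect[0][1]/1000,hz]),4), "flange from head",np.round(B@np.array([rect[0][0]/1000,rect[0][1]/1000,hz-.018]),4))
        out.append(F)
    d=out[1]-out[0]; print("sep",np.linalg.norm(d),"line yaw",np.degrees(np.arctan2(-d[0],d[1]))*np.sign(d[1])); return n,out
E
python3 - <<'E'
from scr import *
s=dict(np.load("w3.npz")); screws(s,s["tcp"])
E
```

```text
plate n [-0.42763346  0.0145775   0.90383468] tilt 25.333212079061386 yaw -1.9523861449197817 18558
flange [ 0.6435 -0.0671  0.1113] r 28.0 ellipse [628.7 -68.8] [54.9 55.3] circ [628.8 -68.9]
  head top: dh 0.018 rect ((628.5481567382812, -68.82894897460938), (22.10166358947754, 22.421619415283203), 66.73062133789062) red dir deg 64.86339145387423 headtop world [ 0.6355 -0.0668  0.1275] flange from head [ 0.6432 -0.067   0.1112]
flange [0.6477 0.0729 0.111 ] r 28.1 ellipse [633.5  70.8] [55.2 55.6] circ [633.4  71.1]
  head top: dh 0.018 rect ((633.6873779296875, 70.83080291748047), (22.621593475341797, 22.05286979675293), 66.19574737548828) red dir deg 66.88036519551456 headtop world [0.6402 0.0729 0.1274] flange from head [0.6479 0.0726 0.1111]
sep 0.14003103540335524 line yaw -1.6976358813447987
```

```bash
cat >> h.py <<'E'
yaw=np.radians(-1.8); n0=np.array([-np.sin(np.radians(25))*np.cos(yaw),-np.sin(np.radians(25))*np.sin(yaw),np.cos(np.radians(25))])
FL=np.array([.6478,.0728,.1111]); FR=np.array([.6434,-.0670,.1112])
def now():
    from plant import robot
    st=robot.state(); return T(st["position"],st["tool_rot"]),st
def Rkey(h):
    x=np.array([1,0,0])-n0*n0[0];x/=np.linalg.norm(x);y=np.cross(n0,x);h=np.radians(h);t=np.cos(h)*x+np.sin(h)*y
    return np.stack([t,np.cross(-n0,t),-n0],1)
E
python3 - <<'E'
from h import *
tcp,st=now(); move(tcp,FL+n0*(.060+.018+.03),Rkey(66.4-180))
E
```

```text
shift [0.0084 0.0825 0.0202] turn [  0.84   0.21 -66.89]
```

Request:
carry_out([
  [1, [0.001, 0.01, 0], [0, 0, -6.7]],
  [1, [0.002, 0.02, 0], [0, 0, -13.4]],
  [1, [0.003, 0.03, 0], [0.2, 0, -20]],
  [1, [0.004, 0.04, 0], [0.3, 0, -26.8]],
  [1, [0.005, 0.05, 0], [0.4, 0.1, -33.5]],
  [1, [0.006, 0.06, 0.005], [0.5, 0.1, -40]],
  [1, [0.007, 0.07, 0.01], [0.6, 0.1, -47]],
  [1, [0.008, 0.08, 0.015], [0.7, 0.2, -53.5]],
  [1, [0.0084, 0.0825, 0.02], [0.8, 0.2, -60]],
  [1, [0.0084, 0.0825, 0.02], [0.84, 0.2, -66.9]],
])

```text
time: 5.38
position: [0.6022, 0.0746, 0.2087]
tool_rot: [-0.539, 0.814, -0.125, 0.177]
wrist_force: [0.9, -0.1, -3.0]
grip_width: 0.0169
gripper_force: 108.6
```

Request:
carry_out([
  [1, [0, 0, 0], [0, 0, 0]],
  [1, [0, 0, 0], [0, 0, 0]],
  [1, [0, 0, 0], [0, 0, 0]],
])

```text
time: 5.63
position: [0.6026, 0.0746, 0.2101]
tool_rot: [-0.535, 0.816, -0.125, 0.178]
wrist_force: [0.1, -0.6, -2.5]
grip_width: 0.0167
gripper_force: 108.6
```

Run:
```python
from h import *
np.set_printoptions(suppress=True)
s,tcp,st=grab("wrist","w4"); print(st["time"],st["joint_pos"],st["wrist_force"],tcp[:3,:3].T@st["wrist_force"],tcp[:3,:3].T@st["torque"])
move(tcp,FL+n0*(.060+.018+.03),Rkey(66.4-180))
move(tcp,FL+n0*(.060),Rkey(66.4-180))
```

```text
5.6333 [ 0.46438219  0.18577088 -0.56560166  0.45966721 -0.4709127  -1.25008133] [ 0.06378451 -0.57950781 -2.54623645] [0.91037457 0.72059576 2.33990977] [-1.07863887  0.43315154 -0.04092616]
shift [0.0007 0.0006 0.0008] turn [-0.09  0.08 -0.12]
shift [0.0008 0.0007 0.0488] turn [-0.09  0.08 -0.12]
```

View pics/w4.png

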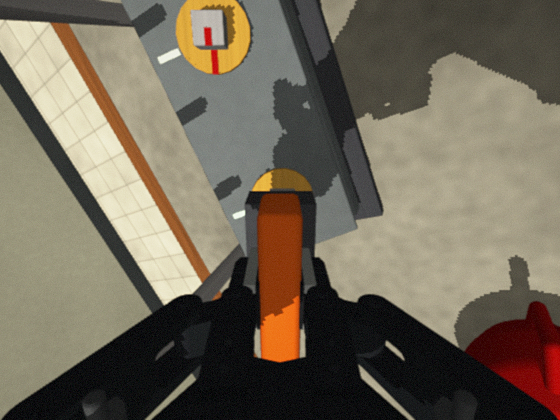

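The wrist view shows the left flange's visible arc spanning 250–313, centred under the socket block at 246–315. Residual error is under 1 mm, so I'll lower it.

Request:
carry_out([
  [1, [0.0007, 0.0006, 0.01], [0, 0, 0]],
  [1, [0.0007, 0.0006, 0.02], [0, 0, 0]],
  [1, [0.0007, 0.0006, 0.026], [0, 0, 0]],
  [1, [0.0007, 0.0006, 0.029], [0, 0, 0]],
  [1, [0.0007, 0.0006, 0.032], [0, 0, 0]],
  [1, [0.0007, 0.0006, 0.034], [0, 0, 0]],
  [1, [0.0007, 0.0006, 0.036], [0, 0, 0]],
  [1, [0.0007, 0.0006, 0.036], [0, 0, 0]],
  [1, [0.0007, 0.0006, 0.036], [0, 0, 0]],
])

```text
time: 6.43
position: [0.6169, 0.0746, 0.177]
tool_rot: [-0.537, 0.815, -0.125, 0.178]
wrist_force: [-0.3, 0.5, -3.3]
grip_width: 0.0171
gripper_force: 108.7
```

```bash
cat > chk.py <<'E'
import sys
from h import *
np.set_printoptions(suppress=True,precision=4)
F,h={"L":FL,"R":FR}[sys.argv[1]],float(sys.argv[2])
tcp,st=now(); Rt=tcp[:3,:3].T
print("t",st["time"],"j",st["joint_pos"],"F tool",Rt@st["wrist_force"],"M tool",Rt@st["torque"],"grip",st["grip_width"],st["gripper_force"])
x=Rkey(0); v=tcp[:3,0]; print("heading",np.degrees(np.arctan2(v@(-x[:,1]),v@x[:,0])),"tilt err",np.degrees(np.arccos(-tcp[:3,2]@n0)))
move(tcp,F+n0*.060,Rkey(h))
E
python3 chk.py L -113.6
```

```text
t 6.4333 j [ 0.4364  0.2449 -0.6051  0.5466 -0.3749 -1.3197] F tool [0.1567 1.7908 2.8406] M tool [-1.1156  0.421   0.0676] grip 0.01708881028875206 108.71352954431869
heading -113.49896471825288 tilt err 0.1146948436503478
shift [ 0.0007 -0.0005  0.0128] turn [-0.07  0.09  0.1 ]
```

Request:
carry_out([
  [1, [0, 0, 0.004], [0, 0, 0]],
  [1, [0, 0, 0.007], [0, 0, 0]],
  [1, [0, 0, 0.009], [0, 0, 0]],
  [1, [0, 0, 0.011], [0, 0, 0]],
  [1, [0, 0, 0.0115], [0, 0, 0]],
  [1, [0, 0, 0.0115], [0, 0, 0]],
  [1, [0, 0, 0.0115], [0, 0, 0]],
])

```text
time: 7.02
position: [0.6218, 0.0744, 0.1663]
tool_rot: [-0.537, 0.815, -0.125, 0.178]
wrist_force: [0.3, 0.6, -2.6]
grip_width: 0.0169
gripper_force: 108.8
```

```bash
python3 chk.py L -113.6
```

```text
t 7.0167 j [ 0.4249  0.2646 -0.6185  0.5853 -0.3433 -1.3517] F tool [-0.2867  0.986   2.4617] M tool [-1.0844  0.4341 -0.0075] grip 0.016935677745315098 108.84228240547401
heading -113.49681005872247 tilt err 0.09755584144144698
shift [ 0.0006 -0.0006  0.0011] turn [-0.06  0.08  0.1 ]
```

Request:
carry_out([
  [1, [0, 0, 0], [0, 0, 4]],
  [1, [0, 0, 0], [0, 0, 8]],
  [1, [0, 0, 0], [0, 0, 12]],
  [1, [0, 0, 0], [0, 0, 17]],
  [1, [0, 0, 0], [0, 0, 22]],
  [1, [0, 0, 0], [0, 0, 27]],
  [1, [0, 0, 0], [0, 0, 32]],
  [1, [0, 0, 0], [0, 0, 37]],
  [1, [0, 0, 0], [0, 0, 40]],
  [1, [0, 0, 0], [0, 0, 40]],
])

```text
time: 7.85
position: [0.6218, 0.0742, 0.1665]
tool_rot: [-0.225, 0.95, -0.056, 0.21]
wrist_force: [-0.3, -0.9, -2.8]
grip_width: 0.0172
gripper_force: 108.6
```

```bash
python3 chk.py L -181.7
```

```text
t 7.85 j [ 0.4247  0.2644 -0.6182  0.5854 -0.3438 -2.0506] F tool [ 1.6683 -0.1813  2.3958] M tool [-0.1619  1.0305 -0.0228] grip 0.017201944840190896 108.58280539512634
heading -153.5517628606887 tilt err 0.09548652977872725
shift [ 0.0001 -0.0006  0.0012] turn [ 0.01  0.1  28.15]
```

Request:
carry_out([
  [1, [0, 0, 0], [0, 0, 4]],
  [1, [0, 0, 0], [0, 0, 8]],
  [1, [0, 0, 0], [0, 0, 12]],
  [1, [0, 0, 0], [0, 0, 16]],
  [1, [0, 0, 0], [0, 0, 20]],
  [1, [0, 0, 0], [0, 0, 24]],
  [1, [0, 0, 0], [0, 0, 27]],
  [1, [0, 0, 0], [0, 0, 28]],
  [1, [0, 0, 0], [0, 0, 28]],
])

```text
time: 8.6
position: [0.6216, 0.0738, 0.1664]
tool_rot: [0.011, 0.976, -0.004, 0.217]
wrist_force: [1.3, -3.0, -2.8]
grip_width: 0.0164
gripper_force: 108.6
```

```bash
python3 chk.py L -181.7
```

```text
t 8.6 j [ 0.4244  0.2644 -0.6184  0.5854 -0.3444 -2.5371] F tool [-0.028  -2.9841  3.1163] M tool [ 1.0425  0.7609 -0.0109] grip 0.016438502162239254 108.64604830741882
heading 178.5569246295593 tilt err 0.0616306078023526
shift [-0.0003 -0.0002  0.0012] turn [-0.01  0.06  0.26]
```

Request:
carry_out([
  [1, [0, 0, 0], [0, 0, 2]],
  [1, [0, 0, 0], [0, 0, 4]],
  [1, [0, 0, 0], [0, 0, 5]],
  [1, [0, 0, 0], [0, 0, 5]],
])

```text
time: 8.93
position: [0.6216, 0.0738, 0.1664]
tool_rot: [0.053, 0.975, 0.005, 0.217]
wrist_force: [1.2, -4.4, -2.5]
grip_width: 0.0166
gripper_force: 108.7
```

```bash
python3 chk.py L -181.7
```

```text
t 8.9333 j [ 0.4244  0.2644 -0.6185  0.5854 -0.3444 -2.6247] F tool [-0.4787 -4.3226  2.857 ] M tool [ 1.3897  0.5206 -0.0447] grip 0.016641475360538064 108.69419932365417
heading 173.53907214761946 tilt err 0.057766448288443455
shift [-0.0004 -0.0002  0.0012] turn [-0.    0.06 -4.76]
```

Request:
carry_out([
  [1, [0, 0, 0], [0, 0, 0.7]],
  [1, [0, 0, 0], [0, 0, 1.4]],
  [1, [0, 0, 0], [0, 0, 1.5]],
  [1, [0, 0, 0], [0, 0, 1.5]],
])

```text
time: 9.27
position: [0.6216, 0.0739, 0.1663]
tool_rot: [0.067, 0.974, 0.008, 0.217]
wrist_force: [2.1, -4.2, -1.9]
grip_width: 0.0169
gripper_force: 108.7
```

```bash
python3 chk.py L -181.7
```

```text
t 9.2667 j [ 0.4246  0.2644 -0.6186  0.5853 -0.3444 -2.6519] F tool [-1.6671 -4.0011  2.7195] M tool [ 1.7176  0.2867 -0.0745] grip 0.016860594201713663 108.73709678649902
heading 171.9895209273823 tilt err 0.054524041807028724
shift [-0.0005 -0.0002  0.0012] turn [-0.    0.05 -6.31]
```

Request:
carry_out([
  [1, [0, 0, 0], [0, 0, 0.7]],
  [1, [0, 0, 0], [0, 0, 1.4]],
  [1, [0, 0, 0], [0, 0, 1.5]],
  [1, [0, 0, 0], [0, 0, 1.5]],
])

```text
time: 9.6
position: [0.6216, 0.0739, 0.1663]
tool_rot: [0.079, 0.973, 0.011, 0.217]
wrist_force: [0.9, -4.7, -1.4]
grip_width: 0.0167
gripper_force: 108.7
```

```bash
python3 chk.py L -181.7
python3 - <<'E'
from h import *
C=[]
for n,(x,y,w,h) in (("side",(290,125,100,75)),("scene",(300,200,120,90)),("wrist",(180,60,200,150))):
    s,_,_=grab(n,"a_"+n); C.append(cv2.resize(s["img"][y:y+h,x:x+w],(400,300),interpolation=cv2.INTER_CUBIC))
cv2.imwrite("pics/crop1.png",np.vstack([np.hstack(C[:2]),np.hstack([C[2],0*C[2]])]))
E
```

```text
t 9.6 j [ 0.4245  0.2644 -0.6185  0.5853 -0.3444 -2.6781] F tool [-0.9727 -4.6031  1.7405] M tool [ 1.7311  0.3234 -0.0921] grip 0.016734402561579164 108.72690796852112
heading 170.48587948229397 tilt err 0.05324953731498657
shift [-0.0005 -0.0002  0.0012] turn [-0.    0.05 -7.81]
```

View pics/crop1.png

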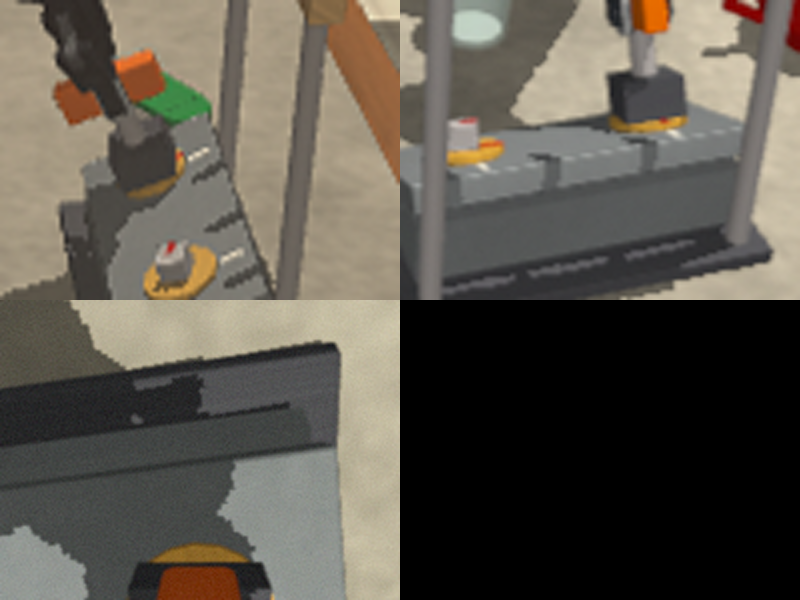

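The side crop shows the left screw's red mark at about (182,160), just short of its white tick (198,155), so the screw is turning. I'll continue in small steps.

Request:
carry_out([
  [1, [0, 0, 0], [0, 0, 0.7]],
  [1, [0, 0, 0], [0, 0, 1.4]],
  [1, [0, 0, 0], [0, 0, 1.5]],
  [1, [0, 0, 0], [0, 0, 1.5]],
])

```text
time: 10.08
position: [0.6215, 0.0738, 0.1663]
tool_rot: [0.092, 0.972, 0.014, 0.216]
wrist_force: [2.1, -5.2, -2.7]
grip_width: 0.0165
gripper_force: 108.7
```

```bash
python3 chk.py L -181.7
```

```text
t 10.0833 j [ 0.4245  0.2644 -0.6186  0.5853 -0.3444 -2.7043] F tool [-1.7386 -4.8973  3.3974] M tool [ 1.8605  0.2665 -0.1292] grip 0.01650781602395795 108.73036980628967
heading 168.98519934893307 tilt err 0.05117449777980646
shift [-0.0005 -0.0001  0.0012] turn [-0.    0.05 -9.31]
```

Request:
carry_out([
  [1, [0, 0, 0], [0, 0, 0.5]],
  [1, [0, 0, 0], [0, 0, 1]],
  [1, [0, 0, 0], [0, 0, 1]],
])

```text
time: 10.33
position: [0.6215, 0.0738, 0.1663]
tool_rot: [0.1, 0.971, 0.015, 0.216]
wrist_force: [1.8, -6.0, -1.4]
grip_width: 0.0169
gripper_force: 108.7
```

```bash
python3 chk.py L -181.7
```

```text
t 10.3333 j [ 0.4245  0.2644 -0.6186  0.5855 -0.3445 -2.7215] F tool [-2.2636 -5.6374  2.1023] M tool [ 1.78    0.1333 -0.1318] grip 0.01693039855952724 108.72873902320862
heading 168.00721520660687 tilt err 0.05135148526479824
shift [-0.0005 -0.0001  0.0012] turn [ -0.01   0.05 -10.29]
```

```bash
cat > bar.py <<'E'
import sys
from h import *
np.set_printoptions(suppress=True,precision=4)
def bar(s):
    P,ok=cloud(s,np.eye(4)); out=[]
    m=(cv2.inRange(hsv(s),(4,150,40),(17,255,255))>0)&ok&(abs(P[...,0])<.06)&(abs(P[...,1])<.03)&(P[...,2]<-.028)
    q=P[m]; r=cv2.minAreaRect((q[:,:2]*1000).astype(np.float32)); vx,vy,_,_=cv2.fitLine(q[:,:2].astype(np.float32),cv2.DIST_L2,0,.001,.001).ravel()
    m2=ok&(P[...,2]>.024)&(P[...,2]<.036)&(abs(P[...,0])<.04)&(abs(P[...,1])<.04)&(hsv(s)[...,2]<110)
    b=P[m2]; rb=cv2.minAreaRect((b[:,:2]*1000).astype(np.float32))
    print("bar rect",np.round(r[0],1),np.round(r[1],1),round(r[2],1),"line deg",round(float(np.degrees(np.arctan2(vy,vx))),2),"z",np.median(q[:,2]),"block",len(b),np.round(rb[0],1),np.round(rb[1],1),round(rb[2],1),np.median(b[:,2]))
if __name__=="__main__":
    for t in sys.argv[1:]: bar(dict(np.load(t+".npz")))
E
python3 - <<'E'
from bar import *
s,_,_=grab("wrist","w5"); grab("side","s5")
for t in("w2","w3","w4","a_wrist","w5"): print(t); bar(dict(np.load(t+".npz")))
E
```

```text
w2
bar rect [  4.9 -10. ] [71.7 36.7] 0.3 line deg -0.05 z -0.03685128033903566 block 1280 [ 4.3 -0.4] [36.5 44.1] 0.1 0.030033849269919158
w3
bar rect [ 4.3 -0.2] [18.3 72.1] 89.4 line deg -0.16 z -0.03643629042874577 block 1266 [ 4.1 -0.2] [36.4 43.9] 0.1 0.03041745504295003
w4
bar rect [  5.6 -10.1] [71.7 35.5] 0.3 line deg 0.01 z -0.03629929613448331 block 1267 [ 5.3 -0.9] [44.1 36.5] 89.8 0.03053708903628624
a_wrist
bar rect [ 4.2 -0.7] [48.9 68.2] 60.6 line deg -0.24 z -0.036429610410500524 block 1236 [ 3.9 -0.1] [44.1 36.3] 89.6 0.030433062589534432
w5
bar rect [4.2 6.2] [31.3 72.4] 88.8 line deg -0.32 z -0.0364388871140042 block 1242 [ 3.8 -0.2] [43.9 36.7] 89.9 0.030422252156668855
```

Request:
carry_out([
  [1, [0, 0, 0], [0, 0, 0.5]],
  [1, [0, 0, 0], [0, 0, 1]],
  [1, [0, 0, 0], [0, 0, 1]],
])

```text
time: 10.68
position: [0.6215, 0.0738, 0.1663]
tool_rot: [0.108, 0.97, 0.017, 0.216]
wrist_force: [2.0, -5.1, -1.4]
grip_width: 0.0169
gripper_force: 108.9
```

```bash
python3 chk.py L -181.7
```

```text
t 10.6833 j [ 0.4246  0.2644 -0.6187  0.5859 -0.3447 -2.7383] F tool [-2.3524 -4.7136  2.1873] M tool [ 1.8606  0.0905 -0.3132] grip 0.016876147064364678 108.86258840560913
heading 167.07233738989197 tilt err 0.05315383980918758
shift [-0.0005 -0.0001  0.0012] turn [ -0.02   0.05 -11.23]
```

Request:
carry_out([
  [1, [0, 0, 0], [0, 0, 0.5]],
  [1, [0, 0, 0], [0, 0, 1]],
  [1, [0, 0, 0], [0, 0, 1]],
])

```text
time: 10.93
position: [0.6215, 0.0739, 0.1663]
tool_rot: [0.116, 0.969, 0.019, 0.216]
wrist_force: [2.1, -5.7, -1.7]
grip_width: 0.0171
gripper_force: 109.0
```

```bash
python3 chk.py L -181.7
```

```text
t 10.9333 j [ 0.4247  0.2644 -0.6187  0.5864 -0.3447 -2.755 ] F tool [-2.5031 -5.185   2.4753] M tool [ 1.8199  0.1323 -0.5896] grip 0.017075320349753016 109.04016852378845
heading 166.14160179960234 tilt err 0.05907895584024179
shift [-0.0005 -0.0001  0.0012] turn [ -0.03   0.05 -12.16]
```

Request:
carry_out([
  [1, [0, 0, 0], [0, 0, 0.4]],
  [1, [0, 0, 0], [0, 0, 0.4]],
  [1, [0, 0, 0], [0, 0, 0.4]],
])

```text
time: 11.18
position: [0.6215, 0.0738, 0.1663]
tool_rot: [0.119, 0.969, 0.019, 0.216]
wrist_force: [2.1, -6.1, -0.9]
grip_width: 0.0169
gripper_force: 109.1
```

```bash
python3 chk.py L -181.7
```

```text
t 11.1833 j [ 0.4247  0.2644 -0.6188  0.5866 -0.3449 -2.7614] F tool [-2.9601 -5.5508  1.7994] M tool [ 1.9178  0.1101 -0.7112] grip 0.0169097476653259 109.13971781730652
heading 165.79099799617225 tilt err 0.061081809655122055
shift [-0.0005 -0.0001  0.0012] turn [ -0.04   0.05 -12.51]
```

Nipped at 0.71 N·m. Next I'll back off to the slack centre, which is below reverse contact, and withdraw along the axis.

Request:
carry_out([
  [1, [0, 0, 0], [0, 0, -4]],
  [1, [0, 0, 0], [0, 0, -8]],
  [1, [0, 0, 0], [0, 0, -12]],
  [1, [0, 0, 0], [0, 0, -12.3]],
  [1, [0, 0, 0], [0, 0, -12.3]],
])

```text
time: 11.6
position: [0.6216, 0.075, 0.1662]
tool_rot: [0.017, 0.976, -0.002, 0.217]
wrist_force: [-0.2, -0.5, -2.5]
grip_width: 0.0169
gripper_force: 108.7
```

```bash
python3 chk.py L -181.7
```

```text
t 11.6 j [ 0.4257  0.2646 -0.6188  0.585  -0.3424 -2.5505] F tool [ 1.2148 -0.5578  2.24  ] M tool [0.1894 1.2341 0.001 ] grip 0.016923345060039723 108.721364736557
heading 177.84505850202532 tilt err 0.14137372514704846
shift [-0.0005 -0.0014  0.001 ] turn [ 0.11  0.09 -0.45]
```

Request:
carry_out([
  [1, [0, 0, -0.006], [0, 0, 0]],
  [1, [0, 0, -0.015], [0, 0, 0]],
  [1, [0, 0, -0.03], [0, 0, 0]],
  [1, [0, 0, -0.055], [0, 0, 0]],
  [1, [0, 0, -0.075], [0, 0, 0]],
  [1, [0, 0, -0.075], [0, 0, 0]],
  [1, [0, 0, -0.075], [0, 0, 0]],
])

```text
time: 12.18
position: [0.5904, 0.0764, 0.2363]
tool_rot: [0.016, 0.976, -0.001, 0.219]
wrist_force: [0.2, 0.1, -2.9]
grip_width: 0.017
gripper_force: 108.9
```

Run:
```python
from scr import *
s,tcp,st=grab("wrist","w6"); print(st["time"],st["joint_pos"])
try: screws(s,tcp,n0)
except Exception as e: print(e)
move(tcp,FR+n0*(.060+.018+.03),Rkey(66.4-180))
for n,(x,y,w,h) in (("side",(300,135,80,60)),):
    s,_,_=grab(n,"b_"+n); a=cv2.resize(s["img"][y:y+h,x:x+w],(400,300),interpolation=cv2.INTER_CUBIC)
b=dict(np.load("w6.npz"))["img"]; cv2.imwrite("pics/crop2.png",np.hstack([a,cv2.resize(b,(400,300))]))
```

```text
12.1833 [ 0.48544666  0.13818047 -0.54133474  0.41723567 -0.53816964 -2.41160495]
flange [ 0.6424 -0.0671  0.1109] r 28.2 ellipse [629.3 -68.7] [54.5 55.9] circ [628.7 -68.8]
  head top: dh 0.018 rect ((629.51025390625, -68.3573989868164), (22.395538330078125, 22.242725372314453), 67.67509460449219) red dir deg 67.4188291000159 headtop world [ 0.6355 -0.0665  0.1275] flange from head [ 0.6431 -0.0667  0.1112]
flange [0.6458 0.0723 0.1103] r 27.4 ellipse [628.   71.2] [41.  53.3] circ [632.4  70.7]
  head top: dh 0.0179 rect ((627.1848754882812, 71.39673614501953), (20.97014045715332, 7.832956314086914), 88.0126953125) red dir deg None headtop world [0.6335 0.0732 0.1243] flange from head [0.6411 0.073  0.1079]
flange [ 0.6555 -0.0675  0.1173] r 23.5 ellipse [646.2 -69.5] [20.6 46.6] circ [643.3 -69.2]
  head top: dh 0.0179 rect ((631.5138549804688, -69.04179382324219), (22.056039810180664, 17.79905891418457), 68.65978240966797) red dir deg 89.99224236610371 headtop world [ 0.6373 -0.0672  0.1285] flange from head [ 0.6449 -0.0674  0.1122]
sep 0.13947816937905502 line yaw -1.4039601496824254
shift [ 0.0005 -0.1417  0.0291] turn [  0.02   0.4  -68.55]
```

View pics/crop2.png

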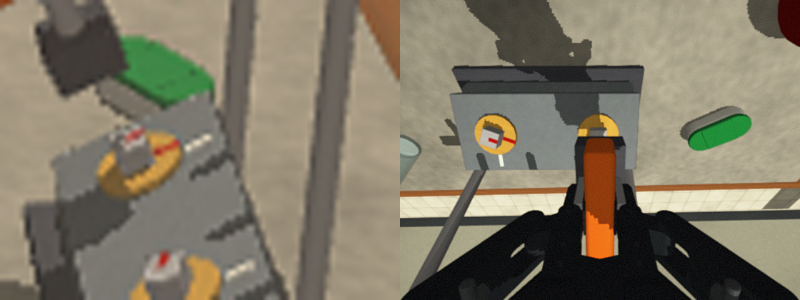

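The crop shows the left screw's red line on its white tick at (195,140), and the visible head edge agrees (88°, so on the stop). Now the right screw.

Request:
carry_out([
  [1, [0, -0.015, 0], [0, 0, -6.8]],
  [1, [0, -0.03, 0], [0, 0.1, -13.6]],
  [1, [0, -0.045, 0], [0, 0.1, -20.5]],
  [1, [0, -0.06, 0], [0, 0.1, -27]],
  [1, [0, -0.075, 0], [0, 0.2, -34]],
  [1, [0, -0.09, 0.005], [0, 0.2, -41]],
  [1, [0, -0.105, 0.01], [0, 0.3, -48]],
  [1, [0, -0.12, 0.015], [0, 0.3, -55]],
  [1, [0.0005, -0.132, 0.022], [0, 0.4, -61.5]],
  [1, [0.0005, -0.1417, 0.029], [0, 0.4, -68]],
])

```text
time: 13.12
position: [0.5966, -0.0679, 0.2054]
tool_rot: [-0.534, 0.818, -0.124, 0.173]
wrist_force: [0.6, -0.6, -3.3]
grip_width: 0.0166
gripper_force: 108.7
```

Request:
carry_out([
  [1, [0, 0, 0], [0, 0, 0]],
  [1, [0, 0, 0], [0, 0, 0]],
  [1, [0, 0, 0], [0, 0, 0]],
])

```text
time: 13.37
position: [0.597, -0.0666, 0.2068]
tool_rot: [-0.532, 0.82, -0.123, 0.175]
wrist_force: [1.3, 0.4, -2.5]
grip_width: 0.0173
gripper_force: 108.7
```

```bash
python3 chk.py R -113
python3 - <<'E'
from bar import *
s,tcp,_=grab("wrist","w7"); bar(s)
H=hsv(s); m=(cv2.inRange(H,(17,110,60),(30,255,255))>0); nn,l,st,c=cv2.connectedComponentsWithStats(m.astype(np.uint8)); print([list(x) for x in st[1:] if x[4]>60])
E
```

```text
t 13.3667 j [ 0.2033  0.1803 -0.5023  0.2195 -0.4783 -0.7973] F tool [-0.4887  0.1054  2.7844] M tool [-1.1053  0.3969 -0.017 ] grip 0.017315974225002518 108.6885130405426
heading -114.20352191457881 tilt err 0.35974065060106847
shift [-0.0019 -0.0013  0.0462] turn [ 0.22 -0.28 -1.2 ]
bar rect [  5.6 -10.8] [71.9 37. ] 0.3 line deg 0.04 z -0.036302065093592246 block 1260 [ 5.3 -0.9] [44.  36.6] 89.8 0.030520088907486156
[[np.int32(251), np.int32(172), np.int32(57), np.int32(20), np.int32(824)]]
```

Request:
carry_out([
  [1, [-0.0018, -0.0013, 0.008], [0.2, -0.3, -1.2]],
  [1, [-0.0018, -0.0013, 0.018], [0.2, -0.3, -1.2]],
  [1, [-0.0018, -0.0013, 0.023], [0.2, -0.3, -1.2]],
  [1, [-0.0018, -0.0013, 0.026], [0.2, -0.3, -1.2]],
  [1, [-0.0018, -0.0013, 0.029], [0.2, -0.3, -1.2]],
  [1, [-0.0018, -0.0013, 0.032], [0.2, -0.3, -1.2]],
  [1, [-0.0018, -0.0013, 0.034], [0.2, -0.3, -1.2]],
  [1, [-0.0018, -0.0013, 0.034], [0.2, -0.3, -1.2]],
  [1, [-0.0018, -0.0013, 0.034], [0.2, -0.3, -1.2]],
])

```text
time: 14.17
position: [0.6132, -0.0661, 0.1775]
tool_rot: [-0.541, 0.813, -0.126, 0.177]
wrist_force: [-0.5, -0.2, -2.0]
grip_width: 0.0167
gripper_force: 108.8
```

```bash
python3 chk.py R -113
```

```text
t 14.1667 j [ 0.1937  0.2384 -0.522   0.2471 -0.3933 -0.7984] F tool [0.6981 1.1869 1.6244] M tool [-1.0886  0.4019  0.0023] grip 0.01668443081942528 108.77354264259338
heading -112.89551860568014 tilt err 0.08304361083852972
shift [0.0002 0.0006 0.0129] turn [-0.05  0.07  0.1 ]
```

Request:
carry_out([
  [1, [0, 0, 0.004], [0, 0, 0]],
  [1, [0, 0, 0.007], [0, 0, 0]],
  [1, [0, 0, 0.009], [0, 0, 0]],
  [1, [0, 0, 0.011], [0, 0, 0]],
  [1, [0, 0, 0.0115], [0, 0, 0]],
  [1, [0, 0, 0.0115], [0, 0, 0]],
  [1, [0, 0, 0.0115], [0, 0, 0]],
])

```text
time: 14.75
position: [0.6181, -0.0662, 0.1671]
tool_rot: [-0.541, 0.813, -0.126, 0.177]
wrist_force: [0.3, -1.2, -3.0]
grip_width: 0.0166
gripper_force: 108.8
```

```bash
python3 chk.py R -113
```

```text
t 14.75 j [ 0.1902  0.2588 -0.5292  0.261  -0.3659 -0.8106] F tool [1.4771 0.5321 2.8763] M tool [-1.1377  0.4267  0.0062] grip 0.016592518133891527 108.81841588558018
heading -112.89327713975372 tilt err 0.0852785703523972
shift [0.0002 0.0006 0.0014] turn [-0.05  0.07  0.11]
```

Request:
carry_out([
  [1, [0, 0, 0], [0, 0, 4]],
  [1, [0, 0, 0], [0, 0, 8]],
  [1, [0, 0, 0], [0, 0, 12]],
  [1, [0, 0, 0], [0, 0, 17]],
  [1, [0, 0, 0], [0, 0, 22]],
  [1, [0, 0, 0], [0, 0, 27]],
  [1, [0, 0, 0], [0, 0, 32]],
  [1, [0, 0, 0], [0, 0, 37]],
  [1, [0, 0, 0], [0, 0, 40]],
  [1, [0, 0, 0], [0, 0, 40]],
])

```text
time: 15.58
position: [0.6176, -0.066, 0.1668]
tool_rot: [-0.23, 0.949, -0.057, 0.209]
wrist_force: [-1.4, 0.7, -2.7]
grip_width: 0.0169
gripper_force: 108.8
```

Request:
carry_out([
  [1, [0, 0, 0], [0, 0, 4]],
  [1, [0, 0, 0], [0, 0, 8]],
  [1, [0, 0, 0], [0, 0, 12]],
  [1, [0, 0, 0], [0, 0, 16]],
  [1, [0, 0, 0], [0, 0, 20]],
  [1, [0, 0, 0], [0, 0, 24]],
  [1, [0, 0, 0], [0, 0, 27]],
  [1, [0, 0, 0], [0, 0, 28]],
  [1, [0, 0, 0], [0, 0, 28]],
])

```text
time: 16.33
position: [0.6175, -0.0664, 0.1667]
tool_rot: [0.005, 0.976, -0.005, 0.216]
wrist_force: [-0.8, 0.1, -3.4]
grip_width: 0.0169
gripper_force: 108.8
```

```bash
python3 chk.py R -181.7
```

```text
t 16.3333 j [ 0.1901  0.2587 -0.5298  0.2608 -0.3666 -1.996 ] F tool [2.1591 0.1589 2.7643] M tool [ 0.047   1.6291 -0.1051] grip 0.01685638829007059 108.78231038307604
heading 179.17628260534892 tilt err 0.02630177756187192
shift [-0.      0.0002  0.0013] turn [0.03 0.   0.88]
```

Request:
carry_out([
  [1, [0, 0, 0], [0, 0, 2]],
  [1, [0, 0, 0], [0, 0, 4]],
  [1, [0, 0, 0], [0, 0, 6]],
  [1, [0, 0, 0], [0, 0, 7]],
  [1, [0, 0, 0], [0, 0, 7]],
])

```text
time: 16.75
position: [0.6175, -0.0665, 0.1667]
tool_rot: [0.065, 0.974, 0.008, 0.216]
wrist_force: [-2.1, -1.0, -3.0]
grip_width: 0.0169
gripper_force: 108.8
```

```bash
python3 chk.py R -181.7
```

```text
t 16.75 j [ 0.19    0.2587 -0.5298  0.2608 -0.3668 -2.1186] F tool [ 3.0012 -1.3332  1.8548] M tool [ 0.4141  1.7117 -0.0655] grip 0.01690752049127257 108.81879687309265
heading 172.15104797309215 tilt err 0.02217668295431366
shift [-0.      0.0003  0.0013] turn [ 0.02 -0.01 -6.15]
```

Request:
carry_out([
  [1, [0, 0, 0], [0, 0, 1]],
  [1, [0, 0, 0], [0, 0, 2]],
  [1, [0, 0, 0], [0, 0, 2.5]],
  [1, [0, 0, 0], [0, 0, 2.5]],
])

```text
time: 17.08
position: [0.6175, -0.0665, 0.1667]
tool_rot: [0.087, 0.972, 0.013, 0.216]
wrist_force: [-2.7, -1.3, -3.4]
grip_width: 0.0168
gripper_force: 108.9
```

```bash
python3 chk.py R -181.7
```

```text
t 17.0833 j [ 0.19    0.2587 -0.5298  0.2608 -0.3667 -2.1634] F tool [ 3.6026 -1.8849  1.924 ] M tool [ 0.7647  1.8316 -0.1088] grip 0.016792537834008234 108.85018587112427
heading 169.58135406158166 tilt err 0.021746079711141404
shift [0.     0.0003 0.0013] turn [ 0.02 -0.01 -8.72]
```

Request:
carry_out([
  [1, [0, 0, 0], [0, 0, 0.7]],
  [1, [0, 0, 0], [0, 0, 1.3]],
  [1, [0, 0, 0], [0, 0, 1.5]],
  [1, [0, 0, 0], [0, 0, 1.5]],
])

```text
time: 17.42
position: [0.6175, -0.0665, 0.1667]
tool_rot: [0.1, 0.971, 0.015, 0.216]
wrist_force: [-3.3, -2.1, -3.7]
grip_width: 0.0168
gripper_force: 108.8
```

```bash
python3 chk.py R -181.7
```

```text
t 17.4167 j [ 0.19    0.2588 -0.5298  0.2609 -0.3667 -2.1894] F tool [ 4.0638 -2.9462  1.9764] M tool [ 1.1914  1.9747 -0.1258] grip 0.016839584905531543 108.81778836250305
heading 168.10229055433672 tilt err 0.019184914768055318
shift [0.0001 0.0003 0.0013] turn [  0.02  -0.01 -10.2 ]
```

Request:
carry_out([
  [1, [0, 0, 0], [0, 0, 0.5]],
  [1, [0, 0, 0], [0, 0, 1]],
  [1, [0, 0, 0], [0, 0, 1.3]],
  [1, [0, 0, 0], [0, 0, 1.3]],
])

```text
time: 17.75
position: [0.6175, -0.0664, 0.1667]
tool_rot: [0.11, 0.97, 0.018, 0.216]
wrist_force: [-3.3, -2.3, -4.2]
grip_width: 0.017
gripper_force: 108.9
```

```bash
python3 chk.py R -181.7
```

```text
t 17.75 j [ 0.1901  0.2588 -0.5298  0.2611 -0.3667 -2.2119] F tool [ 4.1769 -3.3158  2.4311] M tool [ 1.4473  2.1665 -0.4418] grip 0.01697912379690501 108.92911791801453
heading 166.82868211967056 tilt err 0.019037709907166907
shift [0.0001 0.0002 0.0012] turn [  0.02  -0.01 -11.47]
```

Request:
carry_out([
  [1, [0, 0, 0], [0, 0, 0.5]],
  [1, [0, 0, 0], [0, 0, 0.9]],
  [1, [0, 0, 0], [0, 0, 0.9]],
  [1, [0, 0, 0], [0, 0, 0.9]],
])

```text
time: 18.08
position: [0.6176, -0.0664, 0.1667]
tool_rot: [0.118, 0.969, 0.02, 0.216]
wrist_force: [-3.9, -3.6, -4.3]
grip_width: 0.0166
gripper_force: 109.1
```

```bash
python3 chk.py R -181.7
```

```text
t 18.0833 j [ 0.1902  0.2588 -0.5298  0.261  -0.3666 -2.2274] F tool [ 4.3359 -4.6891  2.2813] M tool [ 1.7261  2.2633 -0.7077] grip 0.01664211708279161 109.12399291992188
heading 165.93796044113307 tilt err 0.021269197425250908
shift [0.0001 0.0002 0.0013] turn [  0.02  -0.   -12.36]
```

The right screw is nipped at 0.71 N·m. Back off and withdraw.

Request:
carry_out([
  [1, [0, 0, 0], [0, 0, -4]],
  [1, [0, 0, 0], [0, 0, -8]],
  [1, [0, 0, 0], [0, 0, -12]],
  [1, [0, 0, 0], [0, 0, -12.3]],
  [1, [0, 0, 0], [0, 0, -12.3]],
  [1, [0, 0, 0], [0, 0, -12.3]],
])

```text
time: 18.58
position: [0.6187, -0.0655, 0.1675]
tool_rot: [0.014, 0.976, -0.003, 0.218]
wrist_force: [-2.6, 1.4, -4.3]
grip_width: 0.0169
gripper_force: 108.6
```

Request:
carry_out([
  [1, [0, 0, -0.006], [0, 0, 0]],
  [1, [0, 0, -0.015], [0, 0, 0]],
  [1, [0, 0, -0.03], [0, 0, 0]],
  [1, [0, 0, -0.055], [0, 0, 0]],
  [1, [0, 0, -0.08], [0, 0, 0]],
  [1, [0, 0, -0.1], [0, 0, 0]],
  [1, [0, 0, -0.1], [0, 0, 0]],
  [1, [0, 0, -0.1], [0, 0, 0]],
])

```text
time: 19.25
position: [0.5768, -0.0646, 0.2611]
tool_rot: [0.014, 0.975, -0.002, 0.221]
wrist_force: [-0.4, 0.7, -3.2]
grip_width: 0.0169
gripper_force: 109.0
```

Run:
```python
from bar import *
s,tcp,st=grab("wrist","w8"); print(st["time"],st["joint_pos"],st["wrist_force"]); bar(s)
P,ok=cloud(s,tcp);H=hsv(s)
# red marks on flange level around each screw: heading in plane
x=-Rkey(180)[:,0]; x=Rkey(0)[:,0]; y=np.cross(n0,x)
for nm,F in(("L",FL),("R",FR)):
    d=P-F; u,v,w=d@x,d@y,d@n0
    m=ok&(np.hypot(u,v)<.028)&((H[...,0]<8)|(H[...,0]>172))&(H[...,1]>130)&(w<.024)&(w>-.006)
    if m.sum()>5: print(nm,m.sum(),"red mean dir",np.degrees(np.arctan2(v[m].mean(),u[m].mean())),u[m].mean(),v[m].mean())
    t=ok&(abs(w-.018)<.005)&(np.hypot(u,v)<.02)
    if t.sum()>50: print(nm,"head rect",cv2.minAreaRect((np.stack([u[t],v[t]],1)*1000).astype(np.float32)))
move(tcp,(0.480,-.348,.25),Rtool(-158))
```

```text
19.25 [ 0.2182  0.0867 -0.4582  0.1845 -0.6006 -1.9471] [-0.4493  0.6694 -3.2027]
bar rect [ 4.4 -0.3] [18.3 71.8] 89.7 line deg -0.17 z -0.03639934700766864 block 1269 [ 4.1 -0.1] [36.5 44.2] 0.2 0.03042120821906963
L 79 red mean dir -4.955425915875687 0.012968185166543463 -0.001124403868074395
L head rect ((0.12480449676513672, -0.5543928146362305), (22.46464729309082, 22.40841293334961), 88.5891342163086)
R 33 red mean dir -7.600350463857589 0.0032160164165456425 -0.00042912822781856856
R head rect ((-2.2189087867736816, 0.3363990783691406), (21.086362838745117, 17.82771110534668), 87.7093505859375)
shift [ 0.0848 -0.286  -0.0286] turn [ -5.17  25.13 -23.22]
```

Both heads read about -1.4° and -2.3° in plane, against a stop heading of -1.7°, so both are on their stops. Now back over the tray.

Request:
carry_out([
  [1, [0.006, -0.028, -0.01], [-0.5, 2.5, -2.3]],
  [1, [0.014, -0.057, -0.02], [-1, 5, -4.6]],
  [1, [0.024, -0.09, -0.025], [-1.6, 8, -7]],
  [1, [0.034, -0.12, -0.03], [-2.2, 11, -9.8]],
  [1, [0.044, -0.15, -0.03], [-2.8, 14, -12.5]],
  [1, [0.054, -0.185, -0.03], [-3.4, 17, -15.5]],
  [1, [0.064, -0.22, -0.03], [-4, 20, -18]],
  [1, [0.075, -0.255, -0.029], [-4.6, 22.6, -21]],
  [1, [0.0848, -0.286, -0.0286], [-5.17, 25.1, -23.2]],
  [1, [0.0848, -0.286, -0.0286], [-5.17, 25.1, -23.2]],
])

```text
time: 20.13
position: [0.4779, -0.3528, 0.2437]
tool_rot: [-0.189, 0.982, 0.001, -0.006]
wrist_force: [0.9, 0.7, -2.5]
grip_width: 0.0169
gripper_force: 109.1
```

Request:
carry_out([
  [1, [0, 0, 0], [0, 0, 0]],
  [1, [0, 0, 0], [0, 0, 0]],
  [1, [0, 0, 0], [0, 0, 0]],
])

```text
time: 20.38
position: [0.4791, -0.3478, 0.2474]
tool_rot: [-0.191, 0.982, -0.0, -0.003]
wrist_force: [0.3, -0.0, -1.6]
grip_width: 0.0168
gripper_force: 109.1
```

Run:
```python
from bar import *
s,tcp,st=grab("wrist","w9"); print(st["time"],st["position"],st["joint_pos"],"tilt",np.degrees(np.arccos(-tcp[2,2]))); bar(s)
P,ok=cloud(s,tcp)
m=ok&(abs(P[...,2]-.048)<.005)&(np.hypot(P[...,0]-.486,P[...,1]+.35)<.15); p=P[m]; print("rim",m.sum(),cv2.minAreaRect((p[:,:2]*1000).astype(np.float32)))
move(tcp,(0.480,-.348,.0955),Rtool(-158))
```

```text
20.3833 [ 0.4791 -0.3478  0.2474] [-0.3528  0.3203 -0.049   0.0038 -1.2072 -0.8354] tilt 0.38501950182612765
bar rect [  4.7 -10.5] [72.3 37.6] 0.1 line deg -0.04 z -0.0368486472617336 block 1290 [ 4.5 -0.4] [36.1 44.1] 0.1 0.029970302917926947
rim 2091 ((485.896728515625, -349.7756042480469), (160.31178283691406, 199.9354248046875), 83.19573211669922)
shift [-0.0018 -0.0007  0.1519] turn [ 0.07 -0.38 -0.  ]
```

Tray unmoved at (0.486,-0.350) and the key still square in the grip. I'll lower it, then touch down gently.

Request:
carry_out([
  [1, [-0.001, -0.0007, 0.03], [0, -0.4, 0]],
  [1, [-0.001, -0.0007, 0.07], [0, -0.4, 0]],
  [1, [-0.001, -0.0007, 0.105], [0, -0.4, 0]],
  [1, [-0.001, -0.0007, 0.13], [0, -0.4, 0]],
  [1, [-0.001, -0.0007, 0.142], [0, -0.4, 0]],
  [1, [-0.001, -0.0007, 0.148], [0, -0.4, 0]],
  [1, [-0.001, -0.0007, 0.152], [0, -0.4, 0]],
  [1, [-0.001, -0.0007, 0.152], [0, -0.4, 0]],
  [1, [-0.001, -0.0007, 0.152], [0, -0.4, 0]],
])

```text
time: 21.18
position: [0.4799, -0.349, 0.0972]
tool_rot: [-0.191, 0.982, -0.0, 0.001]
wrist_force: [0.3, -0.1, -2.7]
grip_width: 0.0167
gripper_force: 109.1
```

Run:
```python
from h import *
tcp,st=now(); print(st["time"],st["position"],st["wrist_force"],"tilt",np.degrees(np.arccos(-tcp[2,2])))
```

```text
21.1833 [ 0.47992973 -0.34902476  0.09720686] [ 0.33277282 -0.12361159 -2.73522247] tilt 0.1265049635711136
```

Request:
carry_out([
  [1, [0, 0, 0.001], [0, 0, 0]],
  [1, [0, 0, 0.002], [0, 0, 0]],
  [1, [0, 0, 0.0025], [0, 0, 0]],
  [1, [0, 0, 0.0025], [0, 0, 0]],
], grip_force=30)

```text
time: 21.52
position: [0.4796, -0.3491, 0.0948]
tool_rot: [-0.191, 0.982, -0.0, 0.001]
wrist_force: [0.0, 1.8, 3.4]
grip_width: 0.0165
gripper_force: 109.9
```

Request:
carry_out([
  [0.5, [0, 0, 0], [0, 0, 0]],
  [0.3, [0, 0, 0], [0, 0, 0]],
  [0.0, [0, 0, 0], [0, 0, 0]],
  [-0.4, [0, 0, 0], [0, 0, 0]],
  [-1, [0, 0, 0], [0, 0, 0]],
  [-1, [0, 0, 0], [0, 0, 0]],
  [-1, [0, 0, 0], [0, 0, 0]],
  [-1, [0, 0, 0], [0, 0, 0]],
])

```text
time: 22.18
position: [0.4789, -0.3489, 0.0933]
tool_rot: [-0.191, 0.982, 0.001, -0.0]
wrist_force: [-0.3, 0.7, 0.7]
grip_width: 0.0855
gripper_force: 0.0
```

Request:
carry_out([
  [-1, [0, 0, -0.01], [0, 0, 0]],
  [-1, [0, 0, -0.03], [0, 0, 0]],
  [-1, [0, 0, -0.06], [0, 0, 0]],
  [-1, [0, 0, -0.1], [0, 0, 0]],
  [-1, [0, 0, -0.14], [0, 0, 0]],
  [-1, [0, 0, -0.18], [0, 0, 0]],
  [-1, [0, 0, -0.18], [0, 0, 0]],
  [-1, [0, 0, -0.18], [0, 0, 0]],
])

```text
time: 22.85
position: [0.4801, -0.3496, 0.2776]
tool_rot: [-0.191, 0.982, -0.002, 0.003]
wrist_force: [0.5, 0.0, -0.8]
grip_width: 0.0854
gripper_force: 0.0
```

Run:
```python
from h import *
s,tcp,st=grab("wrist","w10"); print(st["time"],st["position"],st["wrist_force"],st["grip_width"])
P,ok=cloud(s,tcp);H=hsv(s)
m=(cv2.inRange(H,(5,180,90),(16,255,255))>0)&ok&(abs(P[...,2]-.131)<.012); p=P[m]; print("bar top z",np.percentile(p[:,2],[5,50,95]),cv2.minAreaRect((p[:,:2]*1000).astype(np.float32)))
m=ok&(abs(P[...,2]-.048)<.005)&(np.hypot(P[...,0]-.486,P[...,1]+.35)<.15)
print("rim",cv2.minAreaRect((P[m][:,:2]*1000).astype(np.float32)))
v,_,_=grab("side","s10"); a=cv2.resize(v["img"],(400,300)); b=cv2.resize(v["img"][135:195,300:380],(400,300),interpolation=cv2.INTER_CUBIC)
cv2.imwrite("pics/fin.png",np.hstack([a,b]))
```

```text
22.85 [ 0.48006406 -0.34958479  0.27756527] [ 0.51793995  0.04811279 -0.75991627] 0.08539294750193069
bar top z [0.129708   0.13156896 0.13275056] ((562.4425659179688, -230.56642150878906), (363.89361572265625, 53.98979949951172), 54.91618728637695)
rim ((485.88775634765625, -349.83209228515625), (160.22926330566406, 199.8663330078125), 83.20526123046875)
```

View pics/fin.png

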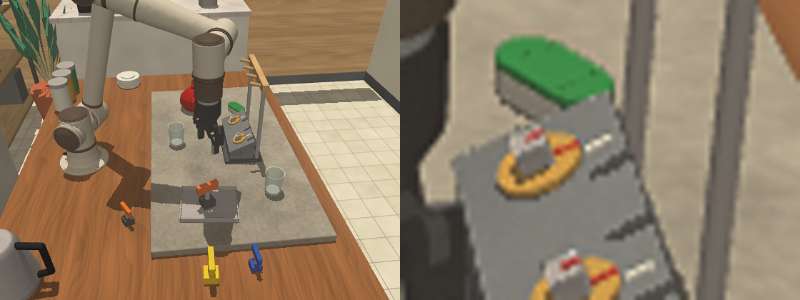

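The final side view shows both red lines on their white ticks (at (600,143) and (640,265) in the crop), the key upright in the tray at (205,195), and everything else in place. Handing in.

```bash
python3 -c "
from plant import robot
print(robot.sign_off())"
```

```text
the job is handed in; nothing more can be done
None
```

I nipped both screws up against their stops at about 0.71 N·m each, stood the key upright in the tray and let go; the tray didn't move, and I handed the job in about 23 s into the 67 s limit, but sign-off returned no verdict.

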